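# Release a casting from a lever hopper and ease the lid shut

## Task

With the fingertips, press the padded lever of the small plywood hopper all the way down so that its lid swings up and the grey casting rolls out into the catch tray. Keep the lever down until the casting lies still, then let the lever rise slowly, over two seconds or more, so that the lid eases shut and never snaps or slams, and take the hand clear. Work by the lever alone: do not touch the lid or the casting, grasp nothing, and leave the things standing around where they are.

Things in the scene. Friction and masses are not known exactly. Their poses are not given: they have to be found in the camera images.
- hopper: fixed plywood hopper, 186 x 108 mm on plan. Origin on its underside, at table height; z up, +x from the catch tray to the rear wall, +y to the lever's side. Box with the casting: x -1 to 80, y -39 to 39 mm, 116 mm high, open on top. Low catch tray: x -94 to -1, y -39 to 39 mm, side walls 44 mm, front stop 54 mm high. A sloping run (12 degrees, falling to -x) goes through both
- lever (a joint): lever angle, rad: 0 = released (up), 0.45 = pressed to its stop. It pivots about a line along the hopper's y at hopper x -17, y 53, z 62 mm; the steel arm runs towards +x beside the box. A spring holds it up: pressing the pad takes about 1 N at first, 3 to 4 N at the stop; freed, it flies back
- lever_pad (a point): centre of the top face of the lever's black rubber pad (34 mm along the lever, 30 mm across), 130 mm from the pivot, behind the box. Released: 116 mm above the table, tilted 0.35 rad, rising away from the pivot; fully pressed: about 59 mm, tilted 0.10 rad the other way. On its way down it moves about 12 mm towards the hopper's +x
- lid (a joint): angle of the lid, rad: 0 = shut (hanging plumb), about 1.1 = fully open (swung up and outwards over the tray). Linked to the lever by a rod: it turns roughly 2.4 times as far. Left to itself it snaps shut at 5 rad/s or more; closing faster than 2.5 rad/s counts as slamming
- lid_edge (a point): middle of the lid's lower edge; the aluminium lid is 62 mm wide, 65 mm long, hinged at its top edge 105 mm above the table at the hopper's x = +10 mm
- casting_mid (a point): centre of the casting, a grey cylinder of 40 mm diameter and 60 mm length, lying along the hopper's y. It starts behind the lid (hopper x about +32 mm); in the tray it rests against the front stop at hopper x about -66 mm, centre about 39 mm above the table
- spare_casting: bystander: another grey casting, 40 mm diameter, 60 mm high, standing on the table; origin at the centre of its underside
- jar: bystander: a small pigment jar with a black screw cap, 44 mm diameter, 50 mm high; origin at the centre of its underside
- tealight: bystander: a speckled cast tealight holder, 62 mm diameter, 38 mm high; origin at the centre of its underside
There are look-alikes about, which are no part of the job. Leave any purple look-alike of the part that bears casting_mid alone.

How it is judged:
By the outcome, as a careful person would: the job done as asked, in the order asked, and still so for the second after the job is handed in, with the robot touching nothing.
It also fails if it takes over 45 s, if anything falls off the work surface, if the arm or the gripper's body presses on something with over 40 N, if the wrist force passes 120 N, or if a joint passes its speed limit or range.

## Robot

A 6-joint arm with a two-finger parallel gripper is mounted at the origin on a cart in front of the work surface, level with it; the furniture and walls round the work are solid. World frame = base frame: x ahead of the robot, y to its left, z up, the work surface at z = 0. Lengths are in mm, angles in rad, forces in N, time in s.
With the tool pointing down it reaches from about 400 to 925 mm from the base axis. Payload 12.5 kg.
Tool frame: the origin (TCP) lies on the centre line of the jaws, within the pads' length; the fingertips stand 19 mm ahead of it and the grasp point (between the pads) is the TCP; z points along the fingers, y is the line along which they close (so a half turn about z gives the same grasp; the last joint's range is limited). The gripper opens to 95 mm and grips with 3 to 60 N. Pads are 20 mm wide; open, the fingers measure 119 mm over their backs; the gripper's body (75 mm by 180 mm) begins 59 mm behind the grasp point.
Start: joints at [1.014, 0.491, 1.559, -0, 1.092, -0.106], TCP at [272.289, 562.586, 233.661] pointing down, gripper open.
Joint ranges: [-3.1, 3.1], [-0.84, 2.19], [0.05, 2.79], [-1.13, 4.28], [0.06, 2.93], [-2.69, 2.69]. Speed limits (rad/s): [2.22, 2.22, 2.79, 3.14, 3.14, 3.14].

## Interface

Orientations are given as [roll, pitch, yaw] about the fixed x, y, z axes, in that order (R = Rz(yaw) Ry(pitch) Rx(roll)).
In Python, from cell import state, read_camera, job_done gives the robot as it stands.
- The arm moves only by the tool arm_command, never from a script. Its argument "deltas" is a list of rows, each an object of numbers: "dx", "dy", "dz": the shift along the world's x, y, z in m; "yaw": the turn about the world's z in degrees. In form: [{"dx": .., "dy": .., "dz": .., "yaw": ..}, ...]. A call has 1 to 20 rows; each row shifts and turns the commanded pose from where the row before left it; what a row does not reach is not made up. A row lasts 1/10 s, in which the tool goes at most 50 mm and 8.59 degrees, less where a joint would pass 70% of its speed; a pose out of reach is approached as far as the arm can. A call with a gripper value outside its range is refused whole. "gripper" is the finger opening in m, from 0 to 0.0951, set as the call begins (left out, the last holds). The fingers move at their own pace and stop on an object; the grip force is fixed at half the most. Time passes only in rows, so rows that do not move let the fingers close. It gives the time, the measured TCP pose, the force, the opening and the grip force at its end, in the units of the state.
- state(): the state, without advancing time (a new reading comes with each control period).
- read_camera(name): name is "side" or "top"; returns a dict with "color" (480x640x3 uint8, red, green, blue), "range_z" (480x640 float32, mm along the optical axis (not along the pixel's ray), 0 where there is no reading), "fx", "fy", "cx", "cy" (pixels), "extrinsics" (4x4, takes a point from camera to world coordinates). Camera axes: x right, y up, looking along -z (the intrinsics and any distortion apply to the point x, -y, -z); pixel columns grow to the right and rows downward; lengths in mm; the calibration is good to about 2 mm. A picture is of the moment at which its call begins.
- job_done(): hands the job in; it is judged then, once.
The state is a dict: "t": time; "joints": joint angles; "qvel": joint speeds; "tau": joint torques, N m; "eef_pos": TCP position; "tcp_rot": TCP orientation; "ft_force": force on the tool from outside, world axes, zero at the start; "moment": the same for the moment, N m; "opening": opening from 0.0 (shut) to 1.0 (fully open); "grip_force": force on a finger pad.
Only numpy, scipy, OpenCV 4.12 (cv2) and the standard library are available. Lean on these libraries where they do the work, as an engineer would, in place of code of your own. Each camera call takes 0.05 s, during which the arm holds its last target. There are 200 camera calls.

## Working session

There is one attempt and no reset: what is moved stays moved. The work goes in short steps, Python scripts to look and compute and a tool call to move; the robot and the scene stay as the last step left them, time stands still between calls to the robot, and variables do not carry over. Pictures are saved under pics/ and viewed, at most 10 in all, crops included, and the job is handed in when it is done.

Besides the shell and the picture viewer there is one more tool, called after "Request:" as name([rows], argument=value, ...), one row to a line, values as JSON. arm_command: Moves the arm, as the interface text tells. Its arguments: {"type":"object","properties":{"deltas":{"type":"array"},"gripper":{"type":"number"}},"required":["deltas"]}

```bash
mkdir -p pics; cat > h.py <<'E'
import numpy as np,cv2
from cell import state,read_camera,job_done
def cloud(c):
    z=c["range_z"].astype(float);v,u=np.mgrid[:480,:640]
    p=np.stack([(u-c["cx"])/c["fx"]*z,-(v-c["cy"])/c["fy"]*z,-z,np.ones_like(z)],-1)
    w=(p@np.array(c["extrinsics"]).T)[...,:3];w[z==0]=np.nan;return w
def save(c,n): cv2.imwrite(n,c["color"][...,::-1])
E
python3 - <<'E'
from h import *
for n in("top","side"):
    c=read_camera(n);save(c,f"pics/{n}1.png");np.save(f"{n}1.npy",cloud(c));print(n,np.round(c["extrinsics"],2).tolist(),c["fx"])
s=state();print(s)
E
```

```text
top [[0.02, 0.99, -0.11, 405.28], [-1.0, 0.02, 0.01, -62.85], [0.01, 0.11, 0.99, 925.64], [0.0, 0.0, 0.0, 1.0]] 517.215132310171
side [[1.0, 0.01, -0.03, 485.13], [-0.03, 0.58, -0.81, -879.47], [0.01, 0.81, 0.58, 666.19], [0.0, 0.0, 0.0, 1.0]] 509.62803949831283
{'t': 0.1, 'joints': array([ 1.01441201e+00,  4.91509501e-01,  1.55939178e+00,  2.36692176e-05,
        1.09170281e+00, -1.05598886e-01]), 'qvel': array([-0.00165962, -0.00272108, -0.00267534, -0.00103518,  0.00051094,
        0.00066383]), 'tau': array([ 1.15897798e-03, -6.13625550e+01, -2.58606362e+01,  6.93520065e-02,
        4.69906814e-02, -1.08317197e-04]), 'eef_pos': array([272.16471028, 562.40976733, 233.11269726]), 'tcp_rot': array([-3.14058906e+00, -1.27485328e-04,  2.69079624e+00]), 'ft_force': array([ 0.62771565, -0.08246567, -0.54518904]), 'moment': array([ 0.0139139 ,  0.02279582, -0.0138364 ]), 'grip_force': 0.0, 'opening': 0.9983168653182246}
```

View pics/top1.png

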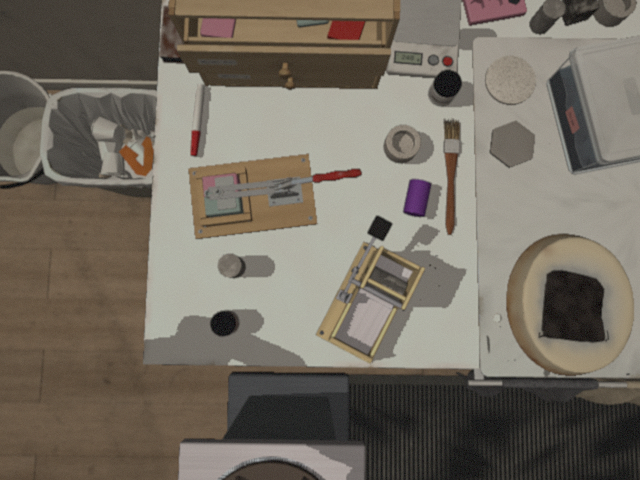

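View pics/side1.png

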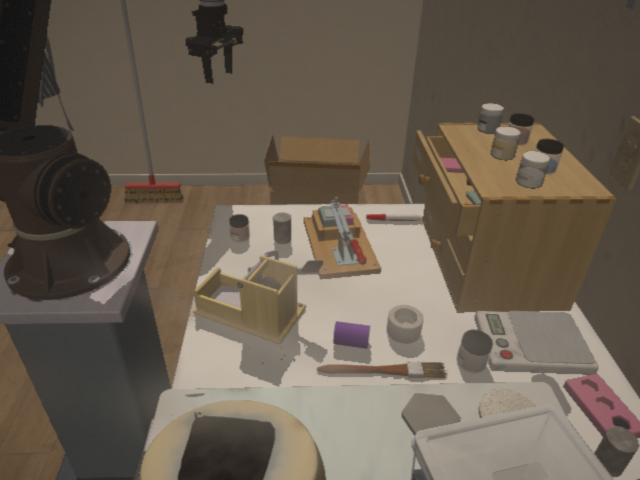

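Top view: the black pad is at (380,228) on the hopper's lever. Possible look-alikes are the red toggle-clamp handle at (340,176), the black jar cap at (223,323), the black-capped jar at (446,86) and the purple cylinder at (418,198). I choose the pad at (380,228), joined to the hopper by its steel arm, and check it in a crop.

```bash
python3 - <<'E'
from h import *
im=cv2.imread("pics/top1.png");w=np.load("top1.npy")
cv2.imwrite("pics/crop1.png",cv2.resize(im[200:370,300:450],None,fx=3.5,fy=3.5,interpolation=cv2.INTER_CUBIC))
m=np.zeros(im.shape[:2],bool);m[210:248,360:400]=1
d=m&(im.max(2)<60)&(w[...,2]>80)&(w[...,2]<150)
p=w[d];print(len(p),p.mean(0),np.median(p,0),p.min(0),p.max(0))
v,u=np.where(d);r=cv2.minAreaRect(p[:,:2].astype(np.float32));print(r,u.mean(),v.mean())
A=np.c_[p[:,:2]-p[:,:2].mean(0),np.ones(len(p))];print("slope",np.linalg.lstsq(A,p[:,2],rcond=None)[0])
# hopper box/tray top walls
reg=np.zeros_like(m);reg[235:365,312:430]=1
for lo,hi in((105,125),(36,60),(3,15)):
    q=w[reg&(w[...,2]>lo)&(w[...,2]<hi)&(im[...,2]>im[...,0].astype(int)+25)]
    print(lo,hi,len(q),cv2.minAreaRect(q[:,:2].astype(np.float32)))
print("table z",np.nanmedian(w[250:300,450:468,2]))
E
```

```text
320 [ 509.90076269 -169.18489001  116.30777414] [ 509.83263727 -169.179818    116.28624085] [ 492.58649224 -185.62424746  108.26105161] [ 528.196633   -151.98463272  123.6608203 ]
((509.8874816894531, -169.3813934326172), (26.34404945373535, 29.075756072998047), 63.908851623535156) 379.34375 227.8
slope [  0.33914905  -0.17975238 116.30777414]
105 125 638 ((437.5121154785156, -180.27520751953125), (98.63864135742188, 73.44587707519531), 63.7516975402832)
36 60 728 ((390.4713439941406, -159.51510620117188), (95.12969207763672, 173.28187561035156), 62.86329650878906)
3 15 1075 ((389.9984436035156, -165.9290008544922), (120.39046478271484, 185.66725158691406), 63.01158905029297)
table z 0.38202893986260733
```

View pics/crop1.png

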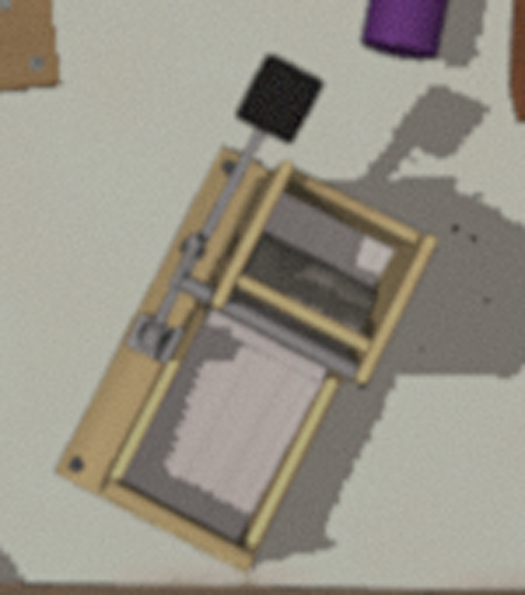

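Pad confirmed: centre about (510,−169,116), hopper yaw about −27°, and the tool yaw (154°) is already aligned with it. I close the gripper and travel above the pad.

Request:
arm_command([
  {"dx": 0.018, "dy": -0.036},
  {"dx": 0.018, "dy": -0.036},
  {"dx": 0.018, "dy": -0.036},
  {"dx": 0.018, "dy": -0.036},
  {"dx": 0.018, "dy": -0.036},
  {"dx": 0.018, "dy": -0.036},
  {"dx": 0.018, "dy": -0.036},
  {"dx": 0.018, "dy": -0.036},
  {"dx": 0.018, "dy": -0.036},
  {"dx": 0.018, "dy": -0.036},
  {"dx": 0.006, "dy": -0.036},
  {"dx": 0.006, "dy": -0.036},
  {"dx": 0.006, "dy": -0.036},
  {"dx": 0.006, "dy": -0.036},
  {"dx": 0.006, "dy": -0.036},
  {"dx": 0.006, "dy": -0.036},
  {"dx": 0.006, "dy": -0.036},
  {"dx": 0.006, "dy": -0.036},
  {"dx": 0.004, "dy": -0.026},
  {"dx": 0.0, "dy": -0.012},
], gripper=0.0)

```text
$.deltas[0]: bad value
```

Request:
arm_command([
  {"dx": 0.018, "dy": -0.036, "dz": 0, "yaw": 0},
  {"dx": 0.018, "dy": -0.036, "dz": 0, "yaw": 0},
  {"dx": 0.018, "dy": -0.036, "dz": 0, "yaw": 0},
  {"dx": 0.018, "dy": -0.036, "dz": 0, "yaw": 0},
  {"dx": 0.018, "dy": -0.036, "dz": 0, "yaw": 0},
  {"dx": 0.018, "dy": -0.036, "dz": 0, "yaw": 0},
  {"dx": 0.018, "dy": -0.036, "dz": 0, "yaw": 0},
  {"dx": 0.018, "dy": -0.036, "dz": 0, "yaw": 0},
  {"dx": 0.018, "dy": -0.036, "dz": 0, "yaw": 0},
  {"dx": 0.018, "dy": -0.036, "dz": 0, "yaw": 0},
  {"dx": 0.006, "dy": -0.036, "dz": 0, "yaw": 0},
  {"dx": 0.006, "dy": -0.036, "dz": 0, "yaw": 0},
  {"dx": 0.006, "dy": -0.036, "dz": 0, "yaw": 0},
  {"dx": 0.006, "dy": -0.036, "dz": 0, "yaw": 0},
  {"dx": 0.006, "dy": -0.036, "dz": 0, "yaw": 0},
  {"dx": 0.006, "dy": -0.036, "dz": 0, "yaw": 0},
  {"dx": 0.006, "dy": -0.036, "dz": 0, "yaw": 0},
  {"dx": 0.006, "dy": -0.036, "dz": 0, "yaw": 0},
  {"dx": 0.004, "dy": -0.026, "dz": 0, "yaw": 0},
  {"dx": 0.0, "dy": -0.012, "dz": 0, "yaw": 0},
], gripper=0.0)

```text
t: 2.1
eef_pos: [504.4, -125.3, 233.3]
tcp_rot: [-3.142, -0.0, 2.689]
ft_force: [0.6, 0.3, 0.6]
opening: 0.007
grip_force: 0.0
```

Request:
arm_command([
  {"dx": 0.003, "dy": -0.02, "dz": 0, "yaw": 0},
  {"dx": 0.002, "dy": -0.02, "dz": -0.01, "yaw": 0},
  {"dx": 0, "dy": -0.004, "dz": -0.025, "yaw": 0},
  {"dx": 0, "dy": 0, "dz": -0.025, "yaw": 0},
  {"dx": 0, "dy": 0, "dz": -0.015, "yaw": 0},
  {"dx": 0, "dy": 0, "dz": -0.006, "yaw": 0},
  {"dx": 0, "dy": 0, "dz": 0, "yaw": 0},
])

```text
t: 2.8
eef_pos: [509.1, -166.8, 152.2]
tcp_rot: [3.141, -0.001, 2.691]
ft_force: [0.3, -0.6, -0.2]
opening: 0.005
grip_force: 0.0
```

```bash
python3 - <<'E'
from h import *
s=state();print(s["eef_pos"],s["ft_force"])
c=read_camera("side");im=c["color"][...,::-1]
d=read_camera("top")["color"][...,::-1]
cv2.imwrite("pics/c2.png",np.hstack([cv2.resize(im[190:350,180:340],(400,400)),cv2.resize(d[190:350,310:470],(400,400))]))
E
```

```text
[ 509.07097022 -166.83168054  152.20804493] [ 0.30819511 -0.64310543 -0.20203768]
```

View pics/c2.png

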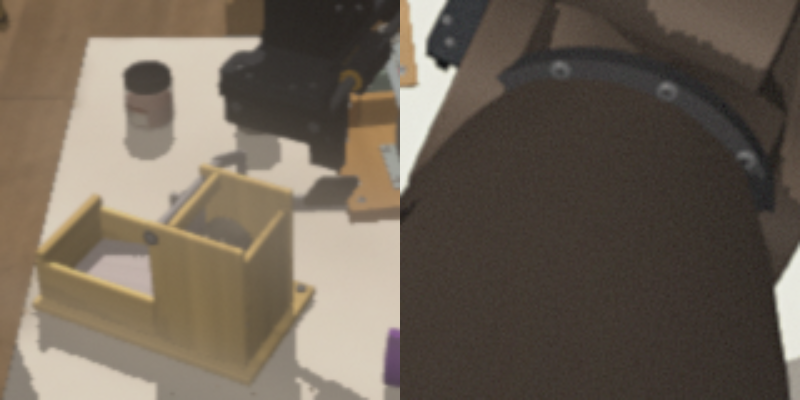

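```bash
python3 - <<'E'
from h import *
c=read_camera("side");E=np.linalg.inv(np.array(c["extrinsics"]))
for p in([510,-169,116],[509,-167,133],[509,-167,211],[394,-110,62]):
    q=E@np.r_[p,1];u=c["cx"]+c["fx"]*q[0]/-q[2];v=c["cy"]-c["fy"]*q[1]/-q[2];print(p,u,v,(u-180)*2.5,(v-190)*2.5)
im=c["color"][...,::-1]
cv2.imwrite("pics/c3.png",cv2.resize(im[190:310,240:360],(600,600),interpolation=cv2.INTER_CUBIC))
w=cloud(c);np.set_printoptions(suppress=True,precision=0,linewidth=200)
m=(w[...,2]>95)&(abs(w[...,0]-510)<40)&(abs(w[...,1]+169)<40)
for z in range(95,240,5):
    q=w[m&(w[...,2]>=z)&(w[...,2]<z+5)]
    if len(q):print(z,len(q),q.min(0),q.max(0))
E
```

```text
[510, -169, 116] 311.3975519492302 263.2009597178458 328.4938798730755 183.00239929461455
[509, -167, 133] 310.876923457322 254.80108691862515 327.19230864330495 162.00271729656288
[509, -167, 211] 311.25594002626866 217.10971985109333 328.1398500656717 67.77429962773333
[394, -110, 62] 249.62232370222839 267.29248679649413 174.05580925557098 193.23121699123533
95 43 [ 470. -199.   95.] [ 520. -158.  100.]
100 51 [ 470. -200.  100.] [ 522. -170.  105.]
105 43 [ 470. -183.  105.] [ 507. -152.  110.]
110 109 [ 471. -189.  110.] [ 531. -153.  115.]
115 101 [ 472. -191.  115.] [ 531. -159.  120.]
120 5 [ 517. -186.  120.] [ 527. -168.  121.]
130 11 [ 497. -175.  132.] [ 520. -165.  134.]
135 33 [ 497. -177.  135.] [ 520. -164.  140.]
140 23 [ 495. -178.  140.] [ 521. -166.  145.]
145 34 [ 495. -178.  145.] [ 521. -165.  150.]
150 27 [ 495. -181.  150.] [ 521. -166.  155.]
155 19 [ 509. -181.  155.] [ 521. -167.  160.]
160 16 [ 510. -180.  160.] [ 521. -166.  165.]
165 14 [ 510. -181.  165.] [ 521. -167.  170.]
170 17 [ 510. -181.  170.] [ 523. -163.  175.]
175 18 [ 510. -182.  175.] [ 523. -165.  180.]
180 21 [ 510. -182.  180.] [ 523. -163.  185.]
185 16 [ 512. -183.  185.] [ 522. -162.  189.]
190 2 [ 515. -180.  190.] [ 517. -178.  193.]
210 3 [ 522. -201.  214.] [ 527. -198.  215.]
215 34 [ 513. -204.  215.] [ 549. -163.  220.]
220 47 [ 512. -208.  220.] [ 548. -164.  225.]
225 78 [ 512. -209.  225.] [ 550. -137.  230.]
230 165 [ 514. -205.  230.] [ 550. -155.  235.]
235 30 [ 517. -202.  235.] [ 545. -156.  237.]
```

View pics/c3.png

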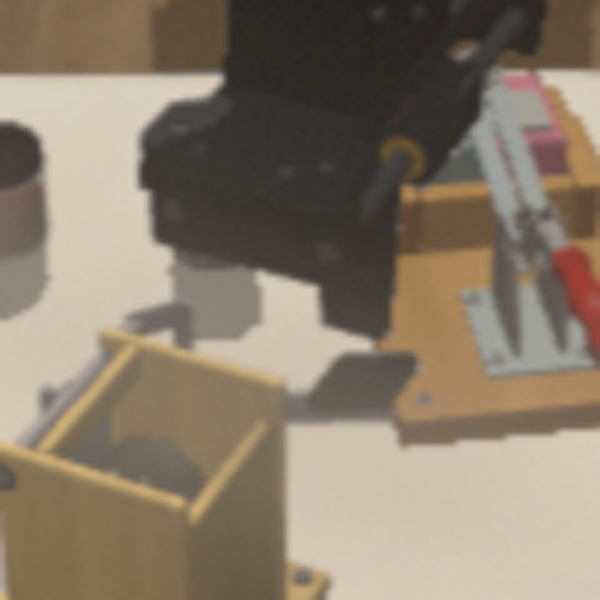

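Request:
arm_command([
  {"dx": 0, "dy": 0, "dz": -0.005, "yaw": 0},
  {"dx": 0, "dy": 0, "dz": -0.005, "yaw": 0},
  {"dx": 0, "dy": 0, "dz": -0.005, "yaw": 0},
  {"dx": 0.0007, "dy": -0.0003, "dz": -0.002, "yaw": 0},
  {"dx": 0.0007, "dy": -0.0003, "dz": -0.002, "yaw": 0},
  {"dx": 0.0007, "dy": -0.0003, "dz": -0.002, "yaw": 0},
  {"dx": 0.0007, "dy": -0.0003, "dz": -0.002, "yaw": 0},
  {"dx": 0.0007, "dy": -0.0003, "dz": -0.002, "yaw": 0},
  {"dx": 0.0007, "dy": -0.0003, "dz": -0.002, "yaw": 0},
  {"dx": 0.0007, "dy": -0.0003, "dz": -0.002, "yaw": 0},
  {"dx": 0.0007, "dy": -0.0003, "dz": -0.002, "yaw": 0},
])

```text
t: 4.05
eef_pos: [514.9, -169.8, 121.5]
tcp_rot: [3.142, -0.0, 2.691]
ft_force: [-0.8, -0.6, 1.3]
opening: 0.002
grip_force: 0.9
```

```bash
python3 - <<'E'
from h import *
c=read_camera("side");im=c["color"][...,::-1];print(state()["eef_pos"],state()["ft_force"])
cv2.imwrite("pics/c4.png",cv2.resize(im[210:350,190:340],(600,560),interpolation=cv2.INTER_CUBIC))
E
```

```text
[ 514.94955449 -169.85437587  121.25598686] [-1.17472103  0.23379509  1.13045002]
```

View pics/c4.png

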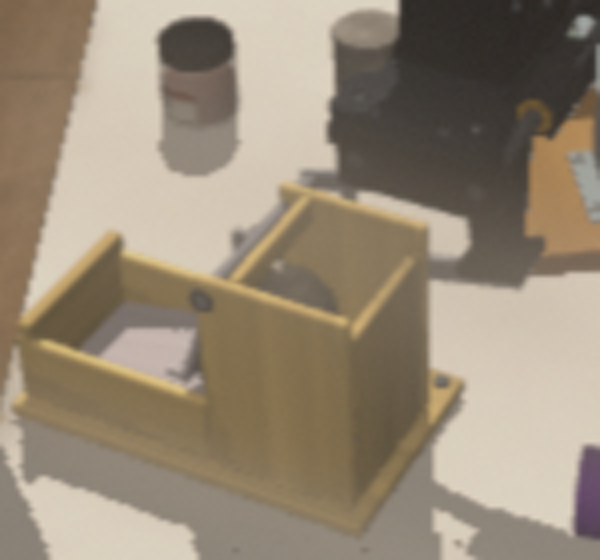

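The lever is going down: the fingertips sit on the pad at crop (500,250) and the lid edge shows at (190,370), swinging out. I continue down.

Request:
arm_command([
  {"dx": 0.0004, "dy": -0.0003, "dz": -0.0022, "yaw": 0},
  {"dx": 0.0004, "dy": -0.0003, "dz": -0.0022, "yaw": 0},
  {"dx": 0.0004, "dy": -0.0003, "dz": -0.0022, "yaw": 0},
  {"dx": 0.0004, "dy": -0.0003, "dz": -0.0022, "yaw": 0},
  {"dx": 0.0004, "dy": -0.0003, "dz": -0.0022, "yaw": 0},
  {"dx": 0.0004, "dy": -0.0003, "dz": -0.0022, "yaw": 0},
  {"dx": 0.0004, "dy": -0.0003, "dz": -0.0022, "yaw": 0},
  {"dx": 0.0004, "dy": -0.0003, "dz": -0.0022, "yaw": 0},
  {"dx": 0.0001, "dy": -0.0001, "dz": -0.0022, "yaw": 0},
  {"dx": 0.0001, "dy": -0.0001, "dz": -0.0022, "yaw": 0},
  {"dx": 0.0001, "dy": -0.0001, "dz": -0.0022, "yaw": 0},
  {"dx": 0.0001, "dy": -0.0001, "dz": -0.0022, "yaw": 0},
  {"dx": 0.0001, "dy": -0.0001, "dz": -0.0022, "yaw": 0},
  {"dx": 0.0001, "dy": -0.0001, "dz": -0.0022, "yaw": 0},
  {"dx": 0.0001, "dy": -0.0001, "dz": -0.0022, "yaw": 0},
  {"dx": 0.0001, "dy": -0.0001, "dz": -0.0022, "yaw": 0},
  {"dx": 0, "dy": 0, "dz": -0.001, "yaw": 0},
  {"dx": 0, "dy": 0, "dz": -0.001, "yaw": 0},
])

```text
t: 5.9
eef_pos: [519.1, -173.1, 84.4]
tcp_rot: [3.142, 0.0, 2.691]
ft_force: [2.4, 0.1, 4.7]
opening: 0.005
grip_force: 2.2
```

Request:
arm_command([
  {"dx": 0, "dy": 0, "dz": -0.001, "yaw": 0},
  {"dx": 0, "dy": 0, "dz": -0.001, "yaw": 0},
  {"dx": 0, "dy": 0, "dz": -0.001, "yaw": 0},
  {"dx": 0, "dy": 0, "dz": 0, "yaw": 0},
])

```text
t: 6.3
eef_pos: [518.9, -173.0, 81.4]
tcp_rot: [3.142, -0.0, 2.691]
ft_force: [3.1, -1.0, 4.2]
opening: 0.004
grip_force: 2.1
```

Request:
arm_command([
  {"dx": 0, "dy": 0, "dz": -0.001, "yaw": 0},
  {"dx": 0, "dy": 0, "dz": -0.001, "yaw": 0},
  {"dx": 0, "dy": 0, "dz": 0, "yaw": 0},
])

```text
t: 6.6
eef_pos: [518.8, -173.0, 79.4]
tcp_rot: [3.142, -0.0, 2.691]
ft_force: [2.8, -1.5, 4.0]
opening: 0.002
grip_force: 2.4
```

Request:
arm_command([
  {"dx": 0, "dy": 0, "dz": -0.0007, "yaw": 0},
  {"dx": 0, "dy": 0, "dz": -0.0008, "yaw": 0},
  {"dx": 0, "dy": 0, "dz": 0, "yaw": 0},
])

```text
t: 6.9
eef_pos: [519.0, -173.1, 78.9]
tcp_rot: [3.142, 0.001, 2.691]
ft_force: [0.4, -0.4, 17.9]
opening: 0.005
grip_force: 8.8
```

```bash
python3 - <<'E'
from h import *
c=read_camera("side");im=c["color"][...,::-1];print(state()["eef_pos"],state()["ft_force"])
cv2.imwrite("pics/c5.png",cv2.resize(im[210:350,190:340],(600,560),interpolation=cv2.INTER_CUBIC))
E
```

```text
[ 518.98633107 -173.05751902   78.93250319] [ 0.28763076  0.25950129 17.86458177]
```

View pics/c5.png

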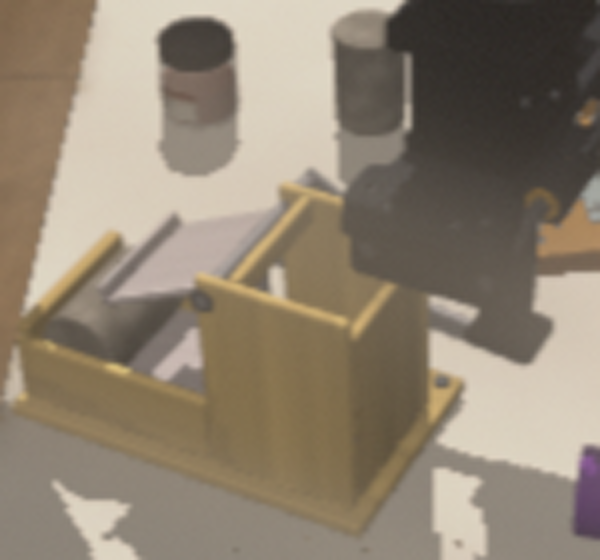

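The lever is on its stop (18 N), the lid is fully up at (190,250), and the casting lies against the front stop at (100,320). I hold and check that it is still.

Request:
arm_command([
  {"dx": 0, "dy": 0, "dz": 0, "yaw": 0},
  {"dx": 0, "dy": 0, "dz": 0, "yaw": 0},
  {"dx": 0, "dy": 0, "dz": 0, "yaw": 0},
  {"dx": 0, "dy": 0, "dz": 0, "yaw": 0},
  {"dx": 0, "dy": 0, "dz": 0, "yaw": 0},
  {"dx": 0, "dy": 0, "dz": 0, "yaw": 0},
  {"dx": 0, "dy": 0, "dz": 0, "yaw": 0},
  {"dx": 0, "dy": 0, "dz": 0, "yaw": 0},
  {"dx": 0, "dy": 0, "dz": 0, "yaw": 0},
  {"dx": 0, "dy": 0, "dz": 0, "yaw": 0},
])

```text
t: 7.95
eef_pos: [519.0, -173.1, 78.9]
tcp_rot: [3.142, 0.001, 2.691]
ft_force: [0.0, 0.3, 18.2]
opening: 0.008
grip_force: 8.8
```

```bash
python3 - <<'E'
from h import *
def g():
    return read_camera("side")["color"][275:310,195:245].astype(float)
from time import sleep
a=g();[g() for _ in range(8)];b=g()
print(abs(a-b).mean(),abs(cv2.blur(a,(5,5))-cv2.blur(b,(5,5))).max(),state()["t"],state()["ft_force"])
E
```

```text
0.6980952380952381 0.8400000000000034 8.45 [-0.11068743 -0.18319114 17.32785214]
```

The casting is still. Now I raise slowly, about 1.5 mm per row, over more than 4 s.

Request:
arm_command([
  {"dx": 0, "dy": 0, "dz": 0.0007, "yaw": 0},
  {"dx": 0, "dy": 0, "dz": 0.001, "yaw": 0},
  {"dx": -0.0001, "dy": 0, "dz": 0.0015, "yaw": 0},
  {"dx": -0.0001, "dy": 0, "dz": 0.0015, "yaw": 0},
  {"dx": -0.0001, "dy": 0, "dz": 0.0015, "yaw": 0},
  {"dx": -0.0001, "dy": 0.0001, "dz": 0.0015, "yaw": 0},
  {"dx": -0.0001, "dy": 0.0001, "dz": 0.0015, "yaw": 0},
  {"dx": -0.0001, "dy": 0.0001, "dz": 0.0015, "yaw": 0},
  {"dx": -0.0001, "dy": 0.0001, "dz": 0.0015, "yaw": 0},
  {"dx": -0.0001, "dy": 0.0001, "dz": 0.0015, "yaw": 0},
  {"dx": -0.0001, "dy": 0.0001, "dz": 0.0015, "yaw": 0},
  {"dx": -0.0002, "dy": 0.0001, "dz": 0.0015, "yaw": 0},
  {"dx": -0.0002, "dy": 0.0001, "dz": 0.0015, "yaw": 0},
  {"dx": -0.0002, "dy": 0.0001, "dz": 0.0015, "yaw": 0},
  {"dx": -0.0002, "dy": 0.0001, "dz": 0.0015, "yaw": 0},
  {"dx": -0.0002, "dy": 0.0001, "dz": 0.0015, "yaw": 0},
  {"dx": -0.0003, "dy": 0.0001, "dz": 0.0015, "yaw": 0},
  {"dx": -0.0003, "dy": 0.0001, "dz": 0.0015, "yaw": 0},
  {"dx": -0.0003, "dy": 0.0001, "dz": 0.0015, "yaw": 0},
  {"dx": -0.0003, "dy": 0.0001, "dz": 0.0015, "yaw": 0},
])

```text
t: 10.45
eef_pos: [515.8, -171.4, 106.8]
tcp_rot: [3.141, -0.0, 2.691]
ft_force: [1.4, -0.0, 2.7]
opening: 0.004
grip_force: 1.2
```

Request:
arm_command([
  {"dx": -0.0003, "dy": 0.0002, "dz": 0.0015, "yaw": 0},
  {"dx": -0.0003, "dy": 0.0002, "dz": 0.0015, "yaw": 0},
  {"dx": -0.0003, "dy": 0.0002, "dz": 0.0015, "yaw": 0},
  {"dx": -0.0003, "dy": 0.0002, "dz": 0.0015, "yaw": 0},
  {"dx": -0.0003, "dy": 0.0002, "dz": 0.0015, "yaw": 0},
  {"dx": -0.0004, "dy": 0.0002, "dz": 0.0015, "yaw": 0},
  {"dx": -0.0004, "dy": 0.0002, "dz": 0.0015, "yaw": 0},
  {"dx": -0.0004, "dy": 0.0002, "dz": 0.0015, "yaw": 0},
  {"dx": -0.0004, "dy": 0.0002, "dz": 0.0015, "yaw": 0},
  {"dx": -0.0004, "dy": 0.0002, "dz": 0.0015, "yaw": 0},
  {"dx": -0.0005, "dy": 0.0003, "dz": 0.0015, "yaw": 0},
  {"dx": -0.0005, "dy": 0.0003, "dz": 0.0015, "yaw": 0},
  {"dx": -0.0005, "dy": 0.0003, "dz": 0.0015, "yaw": 0},
  {"dx": -0.0005, "dy": 0.0003, "dz": 0.0015, "yaw": 0},
  {"dx": -0.0005, "dy": 0.0003, "dz": 0.0015, "yaw": 0},
  {"dx": -0.0005, "dy": 0.0003, "dz": 0.0015, "yaw": 0},
  {"dx": -0.0005, "dy": 0.0003, "dz": 0.0015, "yaw": 0},
  {"dx": -0.0005, "dy": 0.0003, "dz": 0.0015, "yaw": 0},
  {"dx": -0.0005, "dy": 0.0003, "dz": 0.0015, "yaw": 0},
  {"dx": -0.0005, "dy": 0.0003, "dz": 0.0015, "yaw": 0},
])

```text
t: 12.45
eef_pos: [507.1, -166.5, 136.7]
tcp_rot: [3.142, -0.0, 2.691]
ft_force: [-0.2, -0.6, 0.4]
opening: 0.004
grip_force: 0.4
```

Request:
arm_command([
  {"dx": 0, "dy": 0, "dz": 0.001, "yaw": 0},
  {"dx": 0, "dy": 0, "dz": 0.001, "yaw": 0},
  {"dx": 0, "dy": 0, "dz": 0.001, "yaw": 0},
  {"dx": 0, "dy": 0, "dz": 0.001, "yaw": 0},
  {"dx": 0, "dy": 0, "dz": 0.002, "yaw": 0},
  {"dx": 0, "dy": 0, "dz": 0.005, "yaw": 0},
  {"dx": 0, "dy": 0, "dz": 0.015, "yaw": 0},
  {"dx": 0, "dy": 0, "dz": 0.025, "yaw": 0},
  {"dx": 0, "dy": 0, "dz": 0.03, "yaw": 0},
  {"dx": 0, "dy": 0.015, "dz": 0.025, "yaw": 0},
  {"dx": 0, "dy": 0.03, "dz": 0, "yaw": 0},
  {"dx": 0, "dy": 0.035, "dz": 0, "yaw": 0},
  {"dx": 0, "dy": 0.035, "dz": 0, "yaw": 0},
  {"dx": 0, "dy": 0.035, "dz": 0, "yaw": 0},
  {"dx": 0, "dy": 0.035, "dz": 0, "yaw": 0},
  {"dx": 0, "dy": 0.035, "dz": 0, "yaw": 0},
  {"dx": 0, "dy": 0.035, "dz": 0, "yaw": 0},
  {"dx": 0, "dy": 0.03, "dz": 0, "yaw": 0},
  {"dx": 0, "dy": 0.015, "dz": 0, "yaw": 0},
  {"dx": 0, "dy": 0, "dz": 0, "yaw": 0},
])

```text
t: 14.45
eef_pos: [507.2, 134.7, 242.9]
tcp_rot: [3.141, 0.0, 2.693]
ft_force: [0.2, -0.5, -0.0]
opening: 0.003
grip_force: 0.0
```

```bash
python3 - <<'E'
from h import *
c=read_camera("side");im=c["color"][...,::-1];d=read_camera("top")["color"][...,::-1];print(state()["eef_pos"],state()["ft_force"],state()["t"])
cv2.imwrite("pics/c6.png",np.hstack([cv2.resize(im[200:350,190:340],(400,400)),cv2.resize(d[200:370,290:460],(400,400))]))
E
```

```text
[507.25764493 132.96382031 242.72027066] [-0.80127713  0.01664385 -0.5133474 ] 14.55
```

View pics/c6.png

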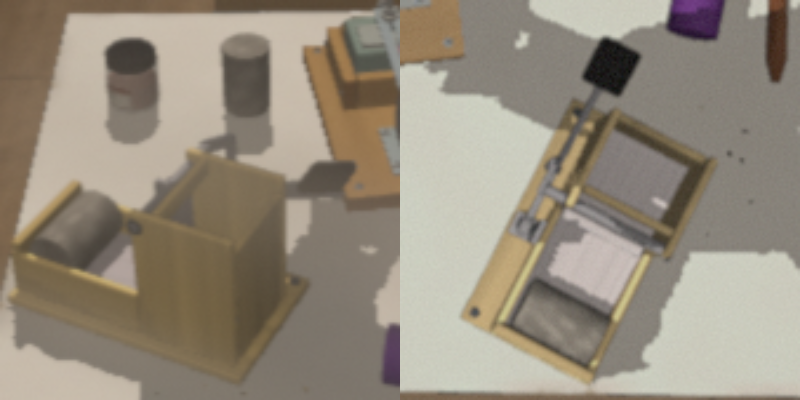

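The casting is in the tray (right panel, 560,320), the lever is back up with its pad at (610,65), the lid is shut, and the hand is clear.

```bash
python3 -c "from cell import job_done;print(job_done())"
```

```text
the job is handed in; nothing more can be done
None
```

The job is done and handed in: I pressed the lever to its stop, the casting rolled into the tray and lay still, and I let the lever rise over about 4 s so the lid eased shut; the hand is clear.

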